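# Close the sample mill with its bayonet lid and hold it on run

## Robot

A 6-joint arm with a two-finger parallel gripper is mounted at the origin on the work surface. World frame = base frame: x ahead of the robot, y to its left, z up, the work surface at z = 0. Lengths are in m, angles in rad, forces in N, time in s.
With the tool pointing down it reaches from about 0.425 to 0.95 m from the base axis. Payload 3.5 kg.
Tool frame: the origin (TCP) lies at the very end of the fingers, on their centre line; the grasp point (between the pads) lies behind it (ctrl.grasp_offset is the z of the grasp point in the tool frame, in m); z points along the fingers, x is the direction in which the jaws open and shut, and the axes are right-handed (so a half turn about z gives the same grasp; the last joint's range is limited). The gripper opens to 85 mm and grips with 20 to 120 N. Pads are 22 mm wide; open, the fingers measure 114 mm over their backs; the gripper's body (76 mm by 85 mm) begins 54 mm behind the grasp point. The pads swing forward as they close: fully open they stand 13 mm farther back than shut.
Start: joints at [1.122, 0.286, 1.577, -0, 1.279, -0.15], TCP at [0.199, 0.645, 0.231] pointing down, gripper open.
Joint ranges: [-2.77, 2.77], [-0.9, 2.22], [0.21, 2.48], [-1.53, 4.67], [0.24, 2.81], [-2.84, 2.84]. Speed limits (rad/s): [2.79, 2.79, 3.14, 3.14, 3.14, 3.14].

## Interface

Orientations are given as a unit quaternion [x, y, z, w].
In Python, from plant import ctrl gives the robot as it stands.
- The arm moves only by the shell command python3 -m jog 'ROWS' [FORCE]. ROWS is JSON, a list of rows, each an object with "grip": the closure, from 0 (fully open) to 1 (shut); "xyz": the shift along the tool's x, y, z in m, a list of three; "dr": the turn, a rotation vector about the tool's x, y, z in rad, a list of three. A call has 1 to 12 rows; each row is the pose to reach, as a shift and turn from the pose commanded when the call began, along the tool's axes at that moment; what a row does not reach only later rows make up. A row lasts 1/12 s, in which the tool goes at most 41.7 mm and 7.16 degrees, less where a joint would pass 70% of its speed; a pose out of reach is approached as far as the arm can. A call with a gripper value outside its range is refused whole. The fingers move at their own pace and stop on an object; FORCE is the grip in N (left out, the last holds). Time passes only in rows, so rows that repeat a pose let the fingers close. It gives the time, the measured TCP pose, the force and the opening at its end, in the units of the state.
- ctrl.get_state(): the state, without advancing time (a new reading comes with each control period).
- ctrl.read_camera(name): name is "side" or "top" or "wrist"; returns the picture (384x512x3 uint8, red, green, blue); there is no depth.
- ctrl.get_calibration(name): a dict with "mtx" (3x3 intrinsics, pixels), "k1" (the pictures are not rectified: a ray, as slopes to the right and down, at radius r is drawn at 1 + k1 r^2 times it, then the intrinsics apply), "R" (3x3) and "t" (3): a world point X has camera coordinates R X + t; the wrist camera has in their place "hand_eye" (4x4, takes a point from camera to tool coordinates, whose origin is the TCP and whose axes are the tool frame's). Camera axes: x right, y down, z forward; pixel columns grow to the right and rows downward; lengths in m; the calibration is good to about 2 mm. A picture is of the moment at which its call begins: read the wrist's pose just before it. get_calibration takes no time and is no camera call.
- ctrl.sign_off(): hands the job in, once; it reports no verdict.
The state is a dict: "time": time; "qpos": joint angles; "dq": joint speeds; "joint_efforts": joint torques, N m; "eef_pos": TCP position; "tcp_rot": TCP orientation; "contact_force": force on the tool from outside, world axes, zero at the start; "wrist_torque": the same for the moment, N m; "opening": opening from 0.0 (shut) to 1.0 (fully open).
Only numpy, scipy, OpenCV 4.12 (cv2) and the standard library are available. Lean on these libraries where they do the work, as an engineer would, in place of code of your own. Each camera call takes 0.05 s, during which the arm holds its last target.

## Task

Run the leaf-sample mill on the greenhouse bench: take its lid by the orange wing grip, set the two orange ears into the slots of the mill's collar (orange marks), push the lid down against the spring until the ears are below the collar's lip, and turn it clockwise, seen from above, about a quarter turn against the return spring as far as the stop. The mill runs only while the lid is held there, so finish still gripping the lid and holding it against the stop: do not let go. Leave everything else on the bench where it is.

Things in the scene. Friction and masses are not known exactly. Their poses are not given: they have to be found in the camera images.
- mill: the bench mill, fixed to the bench: white body 170 x 140 mm, 105 mm tall, control panel on its -x side, and on top an upright round aluminium collar, 116 mm across, its lip's top face 150 mm above the bench. Origin on the bench under the collar's axis; x through the two slots of the collar; z up
- mill_mouth (a point): centre of the collar's mouth, level with the lip's top face. The mouth is 66 mm across. Let go, a lid that was turned springs back to the slots and pops up. The lip is 8 mm thick, with a free channel for the lid's ears below it
- mill_slot (a point): one of the two slots through the lip, on the mill's +x side, 40 mm from the axis, level with the lip's top face; the other is its twin on the -x side. Each is 22 mm wide, reaches out to 47 mm from the axis and has an orange mark outside it on the collar. The lid fits either way round
- mill_lid: the mill's lid, 0.19 to 0.3 kg, standing upright on the bench: steel cone plug below (40 mm across at its foot, 62 mm at 15 mm up), black disc 62 mm across up to 25 mm, orange wing grip on top. Origin at the centre of the plug's underside, z up, x through both ears and along the wing; a half turn makes no difference
- lid_grip (a point): on the lid's axis, 46 mm above its underside, inside the orange wing, which is 60 mm long along the lid's x, 16 mm thick along its y and stands from 25 to 61 mm above the underside: pinch it here across its thickness
- lid_ear (a point): middle of one of the two orange ears, on the lid's +x side, 36 mm from the axis (its twin is on the -x side). Ears are 12 mm wide, reach 43 mm from the axis, and lie 14 to 21 mm above the lid's underside
- run_ring (a joint): turn of the mill's run ring (red dogs in the channel), rad: 0 at rest, grows clockwise, 1.30 at the stop. The ears meet its dogs after 0.15 rad, so the lid turns 1.45 rad in all from slots to stop (black marks on the collar). Its return spring gives about 0.18 N m at first, 0.28 N m at the stop; with friction up to 0.45 N m is needed
- seal_ring (a joint): travel of the sprung seal ring in the mouth, m: 0 at rest, where the lid set in the slots has its underside 133 mm above the bench and cannot turn; 0.012 (underside 121 mm) with ears just below the lip; 0.016 at the end. Spring 4.5 N at first, 8.5 N at the end. A turned lid is sprung up against the lip, underside at about 121 mm
- tube_rack: white plastic rack of capped sample tubes, 210 x 66 mm, 121 mm tall; heavy bystander. Origin under its centre, x along its length
- dust_cap: plain grey round storage cap, 73 mm across, 33 mm tall with a small knob, no ears: not the lid. Origin under its centre
- sample_jar: brown glass jar with a blue cap, 64 mm across, 85 mm tall. Origin under its centre
- beaker: clear glass beaker, 68 mm across, 95 mm tall. Origin under its centre
- petri_stack: stack of four clear dishes, 93 mm across, 58 mm tall. Origin under its centre
- bench_brush: wooden bench brush lying bristles up, 190 mm long along its x, 30 mm wide, 40 mm tall. Origin at its middle, underneath
- seedling_pot: black square pot, 76 mm wide, 68 mm tall, with a green seedling up to about 140 mm. Origin under its centre
- wash_bottle: white bottle with red cap and spout, 68 mm across, 196 mm tall. Origin under its centre

How it is judged:
On the way, in this order (a step that is already met when the one before it is completed fails the run):
1. the lid is lifted clear of the bench in the fingers (height (world z) of mill_lid above 0.05 m and contact force between the fingers and mill_lid above 0.5 N), for 0.1 s.
2. the lid sits in the mill's mouth, pushed down until its ears are below the lip (z of mill_lid in the frame of mill between 0.112 and 0.125 m and horizontal distance between mill_lid and mill below 0.005 m), for 0.05 s.
At the end, for the whole second after the job is handed in: Lid in the mill's mouth, ears below the lip (underside under 125 mm up, within 5 mm of the axis, upright within 0.1 rad), run ring turned past 1.15 rad (stop 1.30), lid still and gripped by the fingers (over 1 N); every bystander within 30 mm of its start (all of step 2 and value of joint run_ring above 1.15 rad and angle between mill_lid's own z axis and vertical below 0.1 rad and contact force between the fingers and mill_lid above 1 N and linear speed of mill_lid below 0.02 m/s and distance of each of tube_rack, dust_cap, sample_jar, beaker, petri_stack, bench_brush, seedling_pot, wash_bottle from where it was at the start of the episode below 0.03 m); the arm keeps its last pose, push and grip.
It fails at once if a bystander is pushed away or knocked over (distance of any of tube_rack, dust_cap, sample_jar, beaker, petri_stack, bench_brush, seedling_pot, wash_bottle from where it was at the start of the episode above 0.03 m or angle between any of tube_rack, dust_cap, sample_jar, beaker, petri_stack, bench_brush, seedling_pot, wash_bottle's own z axis and vertical above 0.5 rad).
It also fails if it takes over 43 s, if anything falls off the work surface, if the arm or the gripper's body presses on something with over 40 N, if the wrist force passes 120 N, or if a joint passes its speed limit or range.

## Working session

There is one attempt and no reset: what is moved stays moved. The work goes in short steps, Python scripts to look and compute and a shell command to move; the robot and the scene stay as the last step left them, time stands still between calls to the robot, and variables do not carry over. Pictures are saved under pics/ and viewed, and the job is handed in when it is done.

```bash
ls; mkdir -p pics; cat > h.py <<'E'
import numpy as np,cv2
from plant import ctrl
from scipy.spatial.transform import Rotation as Ro
def snap(n,f):
    s=ctrl.get_state(); im=ctrl.read_camera(n); cv2.imwrite('pics/'+f+'.png',im[:,:,::-1]); return s,im
def cam(n,s=None):
    c=ctrl.get_calibration(n); K=np.array(c['mtx'])
    if 'hand_eye' in c:
        H=np.array(c['hand_eye']); T=np.eye(4);T[:3,:3]=Ro.from_quat(s['tcp_rot']).as_matrix();T[:3,3]=s['eef_pos']
        M=T@H; return K,c['k1'],M[:3,:3],M[:3,3]
    R=np.array(c['R']);t=np.array(c['t']); return K,c['k1'],R.T,-R.T@t
def ray(px,C):
    K,k1,R,o=C
    px=np.atleast_2d(np.array(px,float))
    p=cv2.undistortPoints(px.reshape(-1,1,2),K,np.array([k1,0,0,0.])).reshape(-1,2)
    return o,(R@np.c_[p,np.ones(len(p))].T).T
def plane(px,z,C):
    o,d=ray(px,C); return o+d*((z-o[2])/d[:,2])[:,None]
E
python3 - <<'E'
from h import *
s,a=snap('top','top0');snap('side','side0');snap('wrist','wr0')
s=ctrl.get_state();print(s,ctrl.grasp_offset)
for n in('top','side'):print(cam(n))
E
```

```text
pics
{'time': 0.15, 'qpos': array([ 1.12199087e+00,  2.87029926e-01,  1.57783671e+00,  8.80803346e-06,
        1.27858763e+00, -1.49958722e-01]), 'dq': array([-0.00018823, -0.00041886, -0.00448871, -0.00020157, -0.00153308,
        0.00197218]), 'joint_efforts': array([ 6.65811131e-04, -4.06605828e+01, -2.93139571e+01, -1.73945705e-04,
        4.01619152e-03,  1.71811774e-05]), 'eef_pos': array([0.19845343, 0.64463841, 0.23022192]), 'tcp_rot': array([ 8.04493495e-01,  5.93960731e-01, -8.24987401e-04,  4.31057353e-04]), 'contact_force': array([ 0.4653367 ,  0.28956726, -0.57606863]), 'wrist_torque': array([-7.09627159e-05, -1.69830177e-02, -4.80683245e-02]), 'opening': 0.9980791343628171} -0.0187
(array([[424.03478572,   0.        , 265.60145773],
       [  0.        , 424.03478572, 183.85795912],
       [  0.        ,   0.        ,   1.        ]]), -0.09462796869097069, array([[ 2.80111881e-02, -9.87844773e-01,  1.52898917e-01],
       [-9.99607608e-01, -2.76735190e-02,  4.33656200e-03],
       [-5.25990219e-05, -1.52960393e-01, -9.88232319e-01]]), array([ 0.32794717, -0.01071713,  1.40337743]))
(array([[379.5489717 ,   0.        , 254.31137672],
       [  0.        , 379.5489717 , 191.36287737],
       [  0.        ,   0.        ,   1.        ]]), 0.023355317676817162, array([[ 0.88522093, -0.23799619,  0.39967702],
       [-0.46513375, -0.46371946,  0.75406555],
       [ 0.00587328, -0.85341788, -0.52119423]]), array([ 0.01520368, -0.93776693,  0.77359615]))
```

View pics/top0.png

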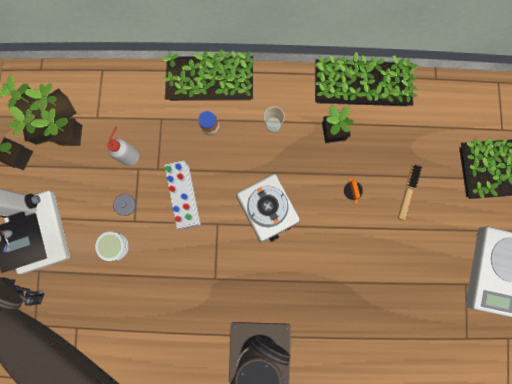

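View pics/side0.png

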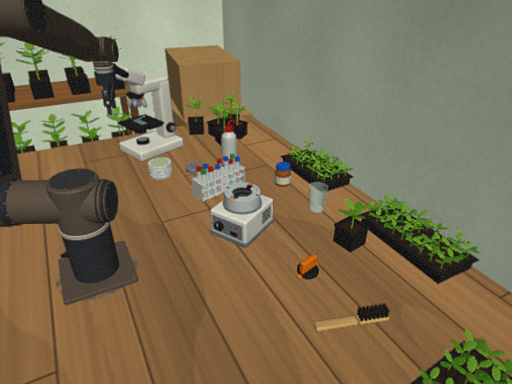

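View pics/wr0.png

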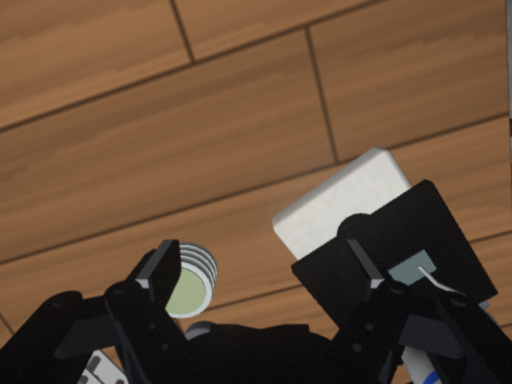

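The top view shows the lid (orange wing) near px (353,190) and the mill collar near (267,207) with orange marks above and below right. The wrist view shows only the petri stack and the microscope. I'll measure the lid and mill next.

```bash
python3 - <<'E'
from h import *
im=cv2.imread('pics/top0.png');C=cam('top')
hsv=cv2.cvtColor(im,cv2.COLOR_BGR2HSV)
m=cv2.inRange(hsv,(5,170,140),(18,255,255))
n,l,st,ce=cv2.connectedComponentsWithStats(m)
for i in range(1,n):
    if st[i,4]>=4: print(st[i],ce[i])
def pca(p):
    c=p.mean(0);w,v=np.linalg.eigh(np.cov((p-c).T));return c,v[:,-1],np.sqrt(w)
ys,xs=np.where(m[165:215,335:375]); px=np.c_[xs+335,ys+165]
P=plane(px,0.06,C)[:,:2];c,v,w=pca(P);print('lid@.06',c,np.arctan2(v[1],v[0]),w*np.sqrt(12))
for cc in ce[1:]:
    print(cc,plane(cc,0.15,C)[0])
cv2.imwrite('pics/z0.png',cv2.resize(im[165:250,225:385],None,fx=5,fy=5,interpolation=cv2.INTER_CUBIC))
# reference offsets
ims=cv2.imread('pics/side0.png');cv2.imwrite('pics/zs0.png',cv2.resize(ims[170:290,200:330],None,fx=5,fy=5,interpolation=cv2.INTER_CUBIC))
E
```

```text
[349 178  11  26 114] [354.85087719 189.31578947]
[258 189   4   2   6] [259.16666667 189.33333333]
[274 219   4   3   9] [275.44444444 219.88888889]
lid@.06 [ 0.52614041 -0.29196329] -2.915751710123759 [0.01971747 0.08118877]
[112. 133.] [0.66764857 0.47404253 0.15      ]
[112. 135.] [0.66127146 0.47345092 0.15      ]
[110. 139.] [0.64842445 0.47861576 0.15      ]
[108. 142.] [0.6387814  0.48407238 0.15      ]
[111.66666667 144.        ] [0.6326952  0.47188222 0.15      ]
[354.85087719 189.31578947] [ 0.51281184 -0.2731233   0.15      ]
[259.16666667 189.33333333] [0.50479819 0.01352114 0.15      ]
[275.44444444 219.88888889] [ 0.4150104  -0.03730248  0.15      ]
```

View pics/z0.png

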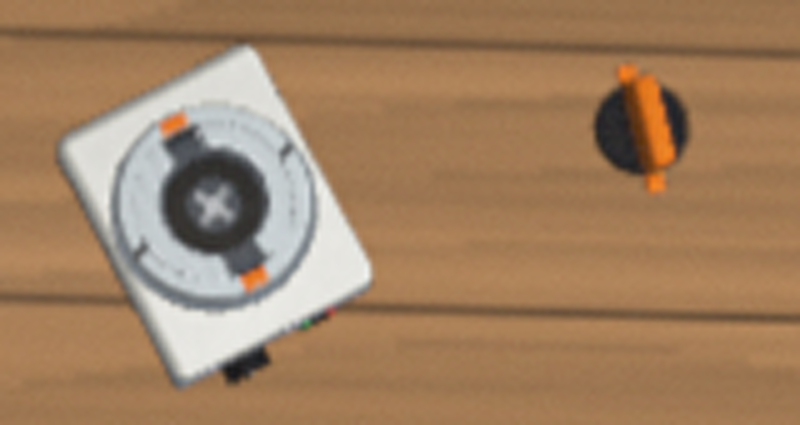

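View pics/zs0.png

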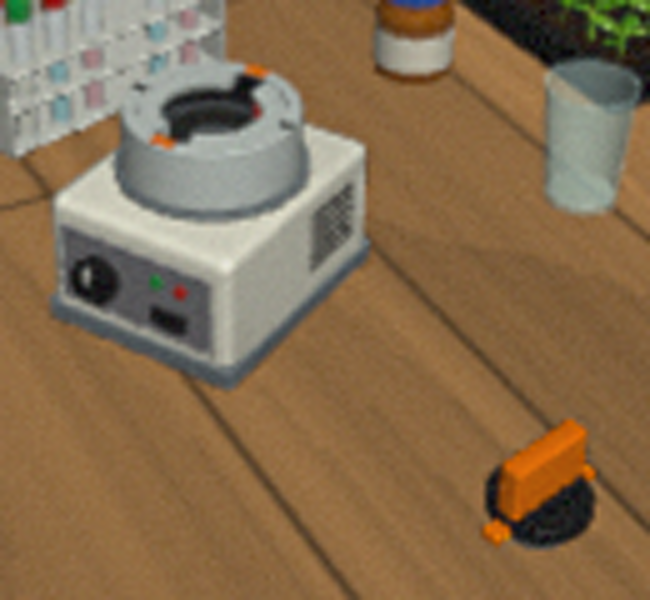

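```bash
cat >> h.py <<'E'
def yaw(s):
    x=Ro.from_quat(s['tcp_rot']).as_matrix()[:,0]; return np.arctan2(x[1],x[0])
def go(x,y,z,yw):
    s=ctrl.get_state();R=Ro.from_quat(s['tcp_rot']);d=np.array([x,y,z])-s['eef_pos']
    T=Ro.from_matrix(np.array([[np.cos(yw),np.sin(yw),0],[np.sin(yw),-np.cos(yw),0],[0,0,-1]]))
    print('xyz',np.round(R.inv().apply(d),4),'dr',np.round((R.inv()*T).as_rotvec(),4))
E
python3 - <<'E'
from h import *
C=cam('top')
e=plane([[350.4,179.4],[356,201.8]],.021,C);print(e,e.mean(0),np.arctan2(*(e[0]-e[1])[[1,0]]),np.linalg.norm(e[0]-e[1]))
for n,p,z in(('rack',(182,195),.1),('bottle',(122,150),.15),('brush',(410,195),.03),('pot',(338,125),.1),('beaker',(274,120),.05)):print(n,plane(p,z,C)[0])
# black disc centre, z=.025
im=cv2.imread('pics/top0.png')[165:215,335:375]
m=((im.max(2)<70)|((cv2.cvtColor(im,cv2.COLOR_BGR2HSV)[:,:,0]<18)&(im[:,:,0]<40))).astype(np.uint8)
ys,xs=np.where(im.max(2)<70);h=cv2.convexHull(np.c_[xs,ys].astype(np.float32));(c,r)=cv2.minEnclosingCircle(h);print(c,r,plane((c[0]+335,c[1]+165),.025,C))
s=ctrl.get_state();print(yaw(s))
E
```

```text
[[ 0.5646614  -0.28539178  0.021     ]
 [ 0.49041446 -0.30381213  0.021     ]] [ 0.52753793 -0.29460195  0.021     ] 0.24318565800752498 0.07649782884648577
rack [0.48728104 0.25387444 0.1       ]
bottle [0.61451071 0.43767842 0.15      ]
brush [ 0.51657889 -0.48223336  0.03      ]
pot [ 0.72621892 -0.23079864  0.1       ]
beaker [ 0.75219402 -0.02660286  0.05      ]
(17.692893981933594, 25.195430755615234) 8.965940475463867 [[ 0.52812277 -0.29211444  0.025     ]]
1.27194730752759
```

```bash
python3 - <<'E'
from h import *
go(.45,.25,.25,1.6)
E
```

```text
xyz [-0.3031  0.3566 -0.0193] dr [-0.0006  0.0018 -0.3281]
```

```bash
python3 -m jog '[{"grip":0,"xyz":[-0.303,0.357,-0.019],"dr":[0,0,-0.33]},{"grip":0,"xyz":[-0.303,0.357,-0.019],"dr":[0,0,-0.33]},{"grip":0,"xyz":[-0.303,0.357,-0.019],"dr":[0,0,-0.33]},{"grip":0,"xyz":[-0.303,0.357,-0.019],"dr":[0,0,-0.33]},{"grip":0,"xyz":[-0.303,0.357,-0.019],"dr":[0,0,-0.33]},{"grip":0,"xyz":[-0.303,0.357,-0.019],"dr":[0,0,-0.33]},{"grip":0,"xyz":[-0.303,0.357,-0.019],"dr":[0,0,-0.33]},{"grip":0,"xyz":[-0.303,0.357,-0.019],"dr":[0,0,-0.33]},{"grip":0,"xyz":[-0.303,0.357,-0.019],"dr":[0,0,-0.33]},{"grip":0,"xyz":[-0.303,0.357,-0.019],"dr":[0,0,-0.33]},{"grip":0,"xyz":[-0.303,0.357,-0.019],"dr":[0,0,-0.33]},{"grip":0,"xyz":[-0.303,0.357,-0.019],"dr":[0,0,-0.33]}]'; python3 - <<'E'
from h import *
go(.515,-.2,.25,1.806)
E
```

```text
time: 1.15
eef_pos: [0.4531, 0.2462, 0.2506]
tcp_rot: [0.698, 0.716, -0.0, 0.001]
contact_force: [-0.1, 0.8, 1.1]
opening: 1.0
xyz [-0.4477  0.0502  0.0014] dr [ 0.0013  0.002  -0.2089]
```

```bash
python3 -m jog '[{"grip":0,"xyz":[-0.24,0.02,-0.01],"dr":[0,0,-0.21]},{"grip":0,"xyz":[-0.24,0.02,-0.01],"dr":[0,0,-0.21]},{"grip":0,"xyz":[-0.24,0.02,-0.01],"dr":[0,0,-0.21]},{"grip":0,"xyz":[-0.24,0.02,-0.01],"dr":[0,0,-0.21]},{"grip":0,"xyz":[-0.24,0.02,-0.01],"dr":[0,0,-0.21]},{"grip":0,"xyz":[-0.24,0.02,-0.01],"dr":[0,0,-0.21]},{"grip":0,"xyz":[-0.24,0.02,-0.01],"dr":[0,0,-0.21]},{"grip":0,"xyz":[-0.24,0.02,-0.01],"dr":[0,0,-0.21]},{"grip":0,"xyz":[-0.24,0.02,-0.01],"dr":[0,0,-0.21]},{"grip":0,"xyz":[-0.24,0.02,-0.01],"dr":[0,0,-0.21]}]'; python3 - <<'E'
from h import *
s,im=snap('wrist','wr1');np.savez('pics/wr1s.npz',**{k:np.array(v) for k,v in s.items()})
print(s['eef_pos'],yaw(s),np.round(cam('wrist',s)[2],3),cam('wrist',s)[3])
E
```

```text
time: 1.98
eef_pos: [0.4778, 0.0125, 0.26]
tcp_rot: [0.616, 0.788, 0.0, -0.0]
contact_force: [-0.2, 1.3, -0.0]
opening: 1.0
[0.47784559 0.01251552 0.25999542] 1.8137530769902466 [[-0.241  0.927  0.289]
 [ 0.971  0.23   0.073]
 [ 0.001  0.298 -0.955]] [ 0.40292561 -0.00627341  0.40225572]
```

View pics/wr1.png

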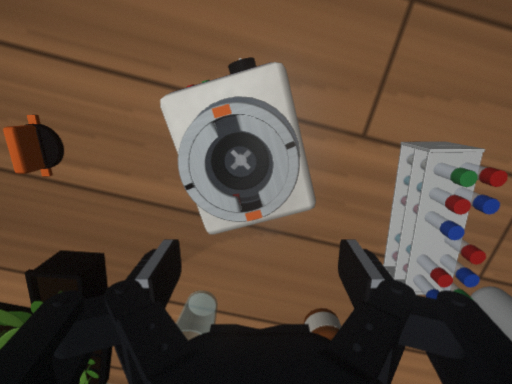

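The wrist view shows the whole mill: collar centre around (239,158), orange marks at (222,111) and (253,215). The lid is at the left (35,147).

```bash
python3 - <<'E'
from h import *
s=dict(np.load('pics/wr1s.npz'));C=cam('wrist',s)
im=cv2.imread('pics/wr1.png');hsv=cv2.cvtColor(im,cv2.COLOR_BGR2HSV)
m=cv2.inRange(hsv,(5,170,120),(18,255,255))
n,l,st,ce=cv2.connectedComponentsWithStats(m)
mk=[]
for i in range(1,n):
    if st[i,4]>=15:
        print(st[i],ce[i])
        if 200<ce[i][0]<270: mk.append(ce[i])
P=plane(mk,.15,C);d=P[0]-P[1];print(P,P.mean(0),np.arctan2(d[1],d[0]),np.linalg.norm(d))
# tick marks
t=plane([[190,187],[291,145]],.15,C);d=t[0]-t[1];print('ticks',t,t.mean(0),np.arctan2(d[1],d[0]),np.linalg.norm(d))
e=plane([[33,119],[47,172]],.021,C);print('ears',e,e.mean(0))
g=cv2.resize(im[80:240,140:330],None,fx=4,fy=4,interpolation=cv2.INTER_CUBIC);cv2.imwrite('pics/z1.png',g)
g=cv2.resize(im[90:200,0:110],None,fx=5,fy=5,interpolation=cv2.INTER_CUBIC);cv2.imwrite('pics/z2.png',g)
go(.51,-.20,.25,1.806)
E
```

```text
[213 105  17  12 138] [221.23188406 110.68115942]
[ 27 115   9   9  73] [ 31. 119.]
[  3 127  21  46 443] [ 12.76975169 149.18284424]
[ 40 169  10   8  55] [ 44.43636364 172.14545455]
[246 211  15   9  94] [253.19148936 215.25531915]
[[ 0.41480393 -0.03797398  0.15      ]
 [ 0.50569656  0.01327456  0.15      ]] [ 0.46025025 -0.01234971  0.15      ] -2.6281888102729067 0.1043450174852164
ticks [[ 0.49171668 -0.05313975  0.15      ]
 [ 0.42911546  0.0308066   0.15      ]] [ 0.46041607 -0.01116657  0.15      ] -0.9300342662321381 0.1047182063040143
ears [[ 0.49319739 -0.29951623  0.021     ]
 [ 0.56429999 -0.28011475  0.021     ]] [ 0.52874869 -0.28981549  0.021     ]
xyz [-0.2142 -0.0201  0.01  ] dr [-0.0004 -0.0005  0.0083]
```

View pics/z1.png

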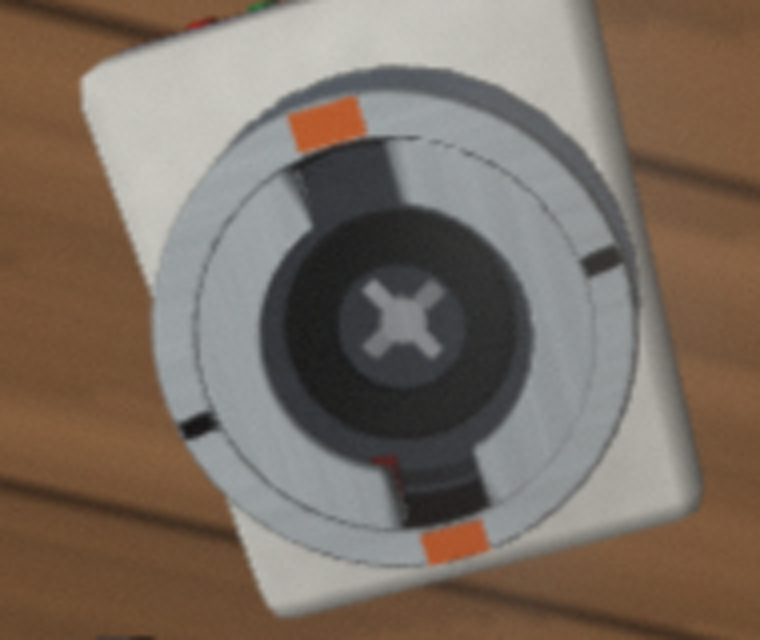

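View pics/z2.png

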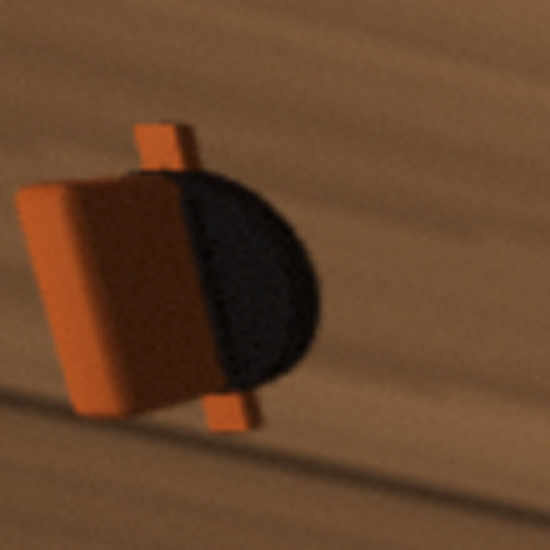

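```bash
python3 - <<'E'
from h import *
go(.55,-.275,.20,1.806)
E
```

```text
xyz [-0.2966  0.0007  0.0599] dr [-0.0004 -0.0005  0.0083]
```

```bash
python3 -m jog '[{"grip":0,"xyz":[-0.297,0.001,0.06],"dr":[0,0,0.008]},{"grip":0,"xyz":[-0.297,0.001,0.06],"dr":[0,0,0.008]},{"grip":0,"xyz":[-0.297,0.001,0.06],"dr":[0,0,0.008]},{"grip":0,"xyz":[-0.297,0.001,0.06],"dr":[0,0,0.008]},{"grip":0,"xyz":[-0.297,0.001,0.06],"dr":[0,0,0.008]},{"grip":0,"xyz":[-0.297,0.001,0.06],"dr":[0,0,0.008]},{"grip":0,"xyz":[-0.297,0.001,0.06],"dr":[0,0,0.008]},{"grip":0,"xyz":[-0.297,0.001,0.06],"dr":[0,0,0.008]},{"grip":0,"xyz":[-0.297,0.001,0.06],"dr":[0,0,0.008]},{"grip":0,"xyz":[-0.297,0.001,0.06],"dr":[0,0,0.008]},{"grip":0,"xyz":[-0.297,0.001,0.06],"dr":[0,0,0.008]}]'; python3 - <<'E'
from h import *
s,im=snap('wrist','wr2');C=cam('wrist',s);print(s['eef_pos'],yaw(s))
np.savez('pics/wr2s.npz',**{k:np.array(v) for k,v in s.items()})
hsv=cv2.cvtColor(im,cv2.COLOR_RGB2HSV)
m=cv2.inRange(hsv,(5,170,90),(18,255,255))
n,l,st,ce=cv2.connectedComponentsWithStats(m)
for i in range(1,n):
    if st[i,4]>=15: print(st[i],ce[i])
E
```

```text
time: 2.95
eef_pos: [0.5504, -0.2749, 0.2005]
tcp_rot: [0.619, 0.785, 0.0, -0.0]
contact_force: [-1.0, 0.6, -0.0]
opening: 0.998
[ 0.55037305 -0.27488858  0.20049902] 1.8062168901738467
[242 115  11  12 122] [247.32786885 120.55737705]
[239 128  16  59 861] [246.61091754 156.68757259]
```

View pics/wr2.png

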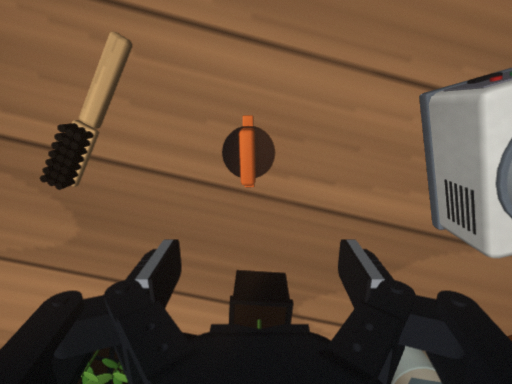

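The wrist view shows the lid at about (247,153), with its wing aligned to tool y. Next I'll fit the wing centreline and the disc.

```bash
python3 - <<'E'
from h import *
s=dict(np.load('pics/wr2s.npz'));C=cam('wrist',s)
im=cv2.imread('pics/wr2.png');hsv=cv2.cvtColor(im,cv2.COLOR_BGR2HSV)
m=cv2.inRange(hsv,(5,170,90),(18,255,255))
for r in range(114,190,4):
    x=np.where(m[r,200:300])[0]+200
    if len(x): print(r,x.min(),x.max(),end='; ')
rows=np.arange(134,178);mid=[]
for r in rows:
    x=np.where(m[r,200:300])[0]+200; mid.append((x.min()+x.max())/2)
P=plane(np.c_[mid,rows],.061,C);v=np.polyfit(P[:,0],P[:,1],1);print('\nwing line yaw',np.arctan(v[0]),'y at .528',np.polyval(v,.528))
g=im.max(2)<45; g=g.astype(np.uint8); g[:, :215]=0;g[:,285:]=0;g[:115]=0;g[190:]=0
ys,xs=np.where((g>0));c,r=cv2.minEnclosingCircle(np.c_[xs,ys].astype(np.float32));print(c,r,plane(c,.025,C), plane((c[0]+r,c[1]),.025,C)-plane((c[0]-r,c[1]),.025,C))
e=plane([[247.3,116],[247,185]],.021,C);print(e)
cv2.imwrite('pics/z3.png',cv2.resize(im[100:200,190:300],None,fx=5,fy=5,interpolation=cv2.INTER_CUBIC))
E
```

```text
118 243 252; 122 243 252; 126 243 252; 130 240 252; 134 239 253; 138 239 253; 142 239 253; 146 239 253; 150 239 253; 154 239 254; 158 239 254; 162 240 254; 166 240 254; 170 240 254; 174 240 254; 178 240 254; 182 241 254; 186 245 253; 
wing line yaw 0.2548303452547431 y at .528 -0.2938273305146172
(237.0, 151.5) 22.522310256958008 [[ 0.53086966 -0.30628949  0.025     ]] [[-0.01235349  0.05142731  0.        ]]
[[ 0.48900311 -0.30353564  0.021     ]
 [ 0.56923931 -0.28574899  0.021     ]]
```

View pics/z3.png

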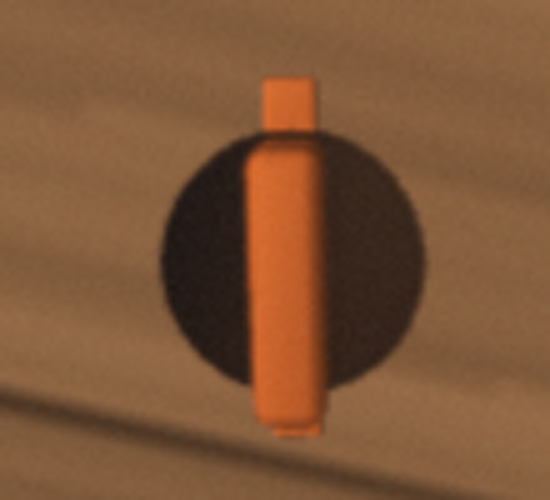

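```bash
python3 - <<'E'
from h import *
s=dict(np.load('pics/wr2s.npz'));C=cam('wrist',s)
c=plane((248.6,152),.025,C)[0];e=plane((247.8,115.4),.021,C)[0];d=c-e;print(c,e,np.linalg.norm(d[:2]),np.arctan2(d[1],d[0]))
w=plane((247.0,154),.061,C);print(w)
l,r=plane([[222,152],[275.2,152]],.025,C);print(np.linalg.norm(l-r))
go(.528,-.2935,.13,1.818)
go(.528,-.2935,.028,1.818)
E
```

```text
[ 0.52826253 -0.29291357  0.025     ] [ 0.4882243  -0.30312581  0.021     ] 0.04132008882465082 0.24973738316042707
[[ 0.52468795 -0.29409696  0.061     ]]
0.06250867571054271
xyz [-0.0129 -0.0261  0.0708] dr [ 0.0003 -0.0001 -0.0115]
xyz [-0.0129 -0.0262  0.1728] dr [ 0.0003 -0.0001 -0.0115]
```

```bash
python3 -m jog '[{"grip":0,"xyz":[-0.013,-0.026,0.04],"dr":[0,0,-0.013]},{"grip":0,"xyz":[-0.013,-0.026,0.075],"dr":[0,0,-0.013]},{"grip":0,"xyz":[-0.013,-0.026,0.1],"dr":[0,0,-0.013]},{"grip":0,"xyz":[-0.013,-0.026,0.125],"dr":[0,0,-0.013]},{"grip":0,"xyz":[-0.013,-0.026,0.15],"dr":[0,0,-0.013]},{"grip":0,"xyz":[-0.013,-0.026,0.165],"dr":[0,0,-0.013]},{"grip":0,"xyz":[-0.013,-0.026,0.1725],"dr":[0,0,-0.013]},{"grip":0,"xyz":[-0.013,-0.026,0.1725],"dr":[0,0,-0.013]},{"grip":0,"xyz":[-0.013,-0.026,0.1725],"dr":[0,0,-0.013]}]'; python3 - <<'E'
from h import *
snap('wrist','wr3');snap('side','side3');s=ctrl.get_state();print(s['eef_pos'],yaw(s))
E
```

```text
time: 3.75
eef_pos: [0.5284, -0.2951, 0.0288]
tcp_rot: [0.614, 0.789, 0.0, 0.001]
contact_force: [-0.5, 0.4, 1.1]
opening: 1.001
[ 0.52906332 -0.29604642  0.02991641] 1.817764348802505
```

View pics/wr3.png

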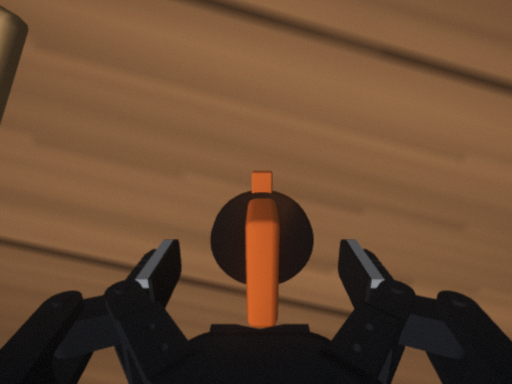

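The wing at column 262 sits centred between the pads, so I'll close now.

```bash
python3 -m jog '[{"grip":1,"xyz":[0,0,0],"dr":[0,0,0]},{"grip":1,"xyz":[0,0,0],"dr":[0,0,0]},{"grip":1,"xyz":[0,0,0],"dr":[0,0,0]},{"grip":1,"xyz":[0,0,0],"dr":[0,0,0]},{"grip":1,"xyz":[0,0,0],"dr":[0,0,0]},{"grip":1,"xyz":[0,0,0],"dr":[0,0,0]},{"grip":1,"xyz":[0,0,0],"dr":[0,0,0]},{"grip":1,"xyz":[0,0,0],"dr":[0,0,0]},{"grip":1,"xyz":[0,0,0],"dr":[0,0,0]},{"grip":1,"xyz":[0,0,0],"dr":[0,0,0]}]' 120; python3 - <<'E'
from h import *
for i in range(3):
    s=ctrl.get_state();print(s['eef_pos'],yaw(s),s['opening'],s['contact_force'],s['wrist_torque'])
E
```

```text
time: 4.68
eef_pos: [0.5278, -0.2957, 0.028]
tcp_rot: [0.615, 0.789, -0.0, -0.0]
contact_force: [-0.8, 0.6, 2.4]
opening: 0.168
[ 0.52778309 -0.29567369  0.02800062] 1.8170152597652107 0.16761575383149857 [-0.82793199  0.58208668  2.38053695] [ 0.12233117  0.11873723 -0.0110805 ]
[ 0.52778309 -0.29567369  0.02800062] 1.8170152597652107 0.16761575383149857 [-0.82793199  0.58208668  2.38053695] [ 0.12233117  0.11873723 -0.0110805 ]
[ 0.52778309 -0.29567369  0.02800062] 1.8170152597652107 0.16761575383149857 [-0.82793199  0.58208668  2.38053695] [ 0.12233117  0.11873723 -0.0110805 ]
```

```bash
python3 -m jog '[{"grip":1,"xyz":[0,0,-0.02],"dr":[0,0,0]},{"grip":1,"xyz":[0,0,-0.05],"dr":[0,0,0]},{"grip":1,"xyz":[0,0,-0.08],"dr":[0,0,0]},{"grip":1,"xyz":[0,0,-0.115],"dr":[0,0,0]},{"grip":1,"xyz":[0,0,-0.15],"dr":[0,0,0]},{"grip":1,"xyz":[0,0,-0.175],"dr":[0,0,0]},{"grip":1,"xyz":[0,0,-0.19],"dr":[0,0,0]},{"grip":1,"xyz":[0,0,-0.19],"dr":[0,0,0]},{"grip":1,"xyz":[0,0,-0.19],"dr":[0,0,0]}]'; python3 - <<'E'
from h import *
s,im=snap('wrist','wr4');print(s['eef_pos'],yaw(s),s['contact_force'])
np.savez('pics/wr4s.npz',**{k:np.array(v) for k,v in s.items()})
E
```

```text
time: 5.43
eef_pos: [0.5277, -0.2957, 0.2176]
tcp_rot: [0.615, 0.789, -0.0, 0.0]
contact_force: [0.4, 0.8, -2.3]
opening: 0.17
[ 0.52767795 -0.29566259  0.21757191] 1.8169309813373111 [ 0.41299899  0.78585849 -2.33415626]
```

View pics/wr4.png

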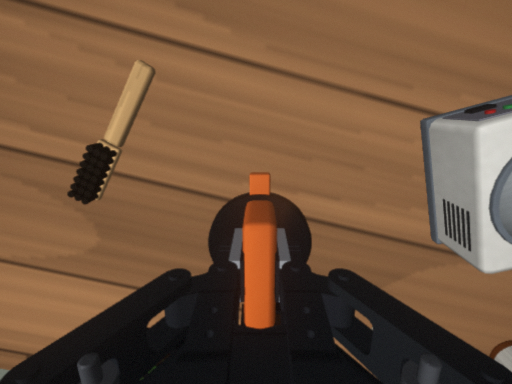

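```bash
python3 - <<'E'
from h import *
s=dict(np.load('pics/wr4s.npz'));C=cam('wrist',s)
im=cv2.imread('pics/wr4.png')
cv2.imwrite('pics/z4.png',cv2.resize(im[160:340,190:330],None,fx=4,fy=4,interpolation=cv2.INTER_CUBIC))
dark=(im.max(2)<60)
pts=[]
for r in range(202,262,2):
    x=np.where(dark[r,195:325])[0]+195
    pts+= [(x.min()-.5,r),(x.max()+.5,r)]
zt=s['eef_pos'][2]-.028
P=plane(pts,zt+.025,C)[:,:2]
A=np.c_[2*P,np.ones(len(P))];b=(P**2).sum(1)
for k in range(4):
    q=np.linalg.lstsq(A,b,rcond=None)[0];c=q[:2];R=np.sqrt(q[2]+c@c);res=np.hypot(*(P-c).T)-R
    k=abs(res)<max(.0008,1.5*np.median(abs(res)));print(c,R,np.std(res),k.sum())
    P=P[k];A=A[k];b=b[k]
m=cv2.inRange(cv2.cvtColor(im,cv2.COLOR_BGR2HSV),(3,150,80),(18,255,255))
for r in range(170,330,6):
    x=np.where(m[r,220:300])[0]+220
    if len(x):print(r,x.min(),x.max(),end='; ')
x=np.where(m[174:190,220:300])
e=plane((x[1].mean()+220,173),zt+.021,C)[0][:2];print('\near',e,np.linalg.norm(e-c),np.arctan2(*(c-e)[::-1]))
u=Ro.from_quat(s['tcp_rot']).as_matrix()
print('lid axis in tool',u.T[:2,:2]@(c-s['eef_pos'][:2]))
E
```

```text
[ 0.5280708  -0.29543876] 0.030686596112068837 0.0003316235223499767 60
[ 0.5280708  -0.29543876] 0.030686596112068837 0.0003316235223499767 60
[ 0.5280708  -0.29543876] 0.030686596112068837 0.0003316235223499767 60
[ 0.5280708  -0.29543876] 0.030686596112068837 0.0003316235223499767 60
176 249 270; 182 249 270; 188 249 270; 194 249 269; 200 252 267; 206 246 272; 212 244 274; 218 243 274; 224 243 275; 230 242 276; 236 243 275; 242 242 276; 248 242 275; 254 244 274; 260 244 274; 266 244 274; 272 244 274; 278 244 274; 284 244 274; 290 244 273; 296 244 274; 302 243 274; 308 244 274; 314 244 274; 320 244 274; 326 246 271; 
ear [ 0.48772783 -0.30562907] 0.04161006415291891 0.24741653010427916
lid axis in tool [0.00012136 0.00043554]
```

View pics/z4.png

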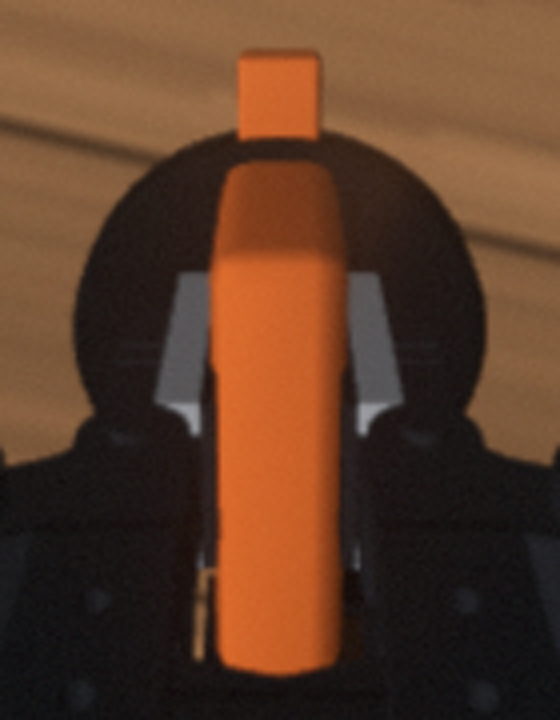

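The lid sits true in the fingers: its axis is within 0.5 mm of the tool axis and the ears run along tool y. Now to carry it over the mill.

```bash
python3 - <<'E'
from h import *
go(.4598,-.0123,.2175,2.085)
E
```

```text
xyz [ 0.2906  0.0038 -0.001 ] dr [-0.0015 -0.0025 -0.268 ]
```

```bash
python3 -m jog '[{"grip":1,"xyz":[0.025,0,0],"dr":[0,0,-0.03]},{"grip":1,"xyz":[0.055,0,0],"dr":[0,0,-0.06]},{"grip":1,"xyz":[0.09,0.001,0],"dr":[0,0,-0.1]},{"grip":1,"xyz":[0.125,0.002,0],"dr":[0,0,-0.13]},{"grip":1,"xyz":[0.16,0.002,0],"dr":[0,0,-0.16]},{"grip":1,"xyz":[0.195,0.003,0],"dr":[0,0,-0.19]},{"grip":1,"xyz":[0.23,0.003,0],"dr":[0,0,-0.22]},{"grip":1,"xyz":[0.26,0.004,0],"dr":[0,0,-0.25]},{"grip":1,"xyz":[0.28,0.004,0],"dr":[0,0,-0.268]},{"grip":1,"xyz":[0.2905,0.004,0],"dr":[0,0,-0.268]},{"grip":1,"xyz":[0.2905,0.004,0],"dr":[0,0,-0.268]},{"grip":1,"xyz":[0.2905,0.004,0],"dr":[0,0,-0.268]}]'; python3 - <<'E'
from h import *
s,im=snap('wrist','wr5');print(s['eef_pos'],yaw(s),s['contact_force'],s['qpos'])
snap('side','side5')
np.savez('pics/wr5s.npz',**{k:np.array(v) for k,v in s.items()})
E
```

```text
time: 6.48
eef_pos: [0.4604, -0.0131, 0.2165]
tcp_rot: [0.504, 0.864, -0.001, -0.001]
contact_force: [0.4, 0.9, -1.7]
opening: 0.17
[ 0.46039896 -0.01306525  0.21649296] 2.085467532292829 [ 0.35727528  0.91959694 -1.65525015] [-2.48788644e-01 -1.89001608e-01  2.09844080e+00 -8.45395468e-04
  1.23404321e+00 -2.33397678e+00]
```

View pics/wr5.png

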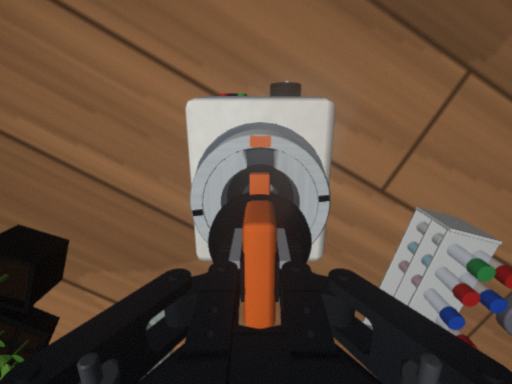

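The held lid is over the mill. The near orange mark at (260,141) lines up with the ear at (260,183), and the ticks are at (197,212) and (324,198). I'll refine from these.

```bash
python3 - <<'E'
from h import *
s=dict(np.load('pics/wr5s.npz'));C=cam('wrist',s)
im=cv2.imread('pics/wr5.png')
m=cv2.inRange(cv2.cvtColor(im,cv2.COLOR_BGR2HSV),(3,150,80),(18,255,255))
n,l,st,ce=cv2.connectedComponentsWithStats(m)
for i in range(1,n):
    if st[i,4]>20:print(st[i],ce[i])
mk=ce[[i for i in range(1,n) if 125<ce[i][1]<155 and st[i,4]>50][0]]
# ticks: dark pixels in ring
T=[]
for x0,x1,y0,y1 in((188,206,202,222),(315,332,188,208)):
    g=im[y0:y1,x0:x1].max(2)<70;ys,xs=np.where(g);print(len(ys));T.append((xs.mean()+x0,ys.mean()+y0))
print(T)
P=plane(T+[mk],.15,C);print(P);d=P[0]-P[1];print('tick mid',P[:2].mean(0),np.linalg.norm(d),np.arctan2(d[1],d[0])+1.45)
# disc circle of held lid
dark=(im.max(2)<60)
# collar outer circle: marks dist
print('mark->mid',np.linalg.norm((P[2]-P[:2].mean(0))),np.arctan2(*(P[:2].mean(0)-P[2])[[1,0]]))
zt=s['eef_pos'][2]-.028
e=plane(ce[[i for i in range(1,n) if 165<ce[i][1]<195 and st[i,4]>50][0]] if any(165<c[1]<195 for c in ce) else (260,183),zt+.021,C);print('ear',e)
cv2.imwrite('pics/z5.png',cv2.resize(im[110:270,180:340],None,fx=4,fy=4,interpolation=cv2.INTER_CUBIC))
E
```

```text
[251 137  19  10 183] [259.80874317 141.37704918]
[249 173  21  22 437] [259.11441648 183.51029748]
[ 242  200   34  129 3959] [258.79767618 264.77393281]
52
59
[(np.float64(197.42307692307693), np.float64(212.30769230769232)), (np.float64(323.864406779661), np.float64(198.10169491525423))]
[[ 0.49103561 -0.05404072  0.15      ]
 [ 0.42921439  0.03008681  0.15      ]
 [ 0.41508642 -0.03781894  0.15      ]]
tick mid [ 0.460125   -0.01197696  0.15      ] 0.1043997288841769 0.5129388852290362
mark->mid 0.05192573681461273 0.5209127709446383
ear [[ 0.42986212 -0.03011653  0.20949296]]
```

View pics/z5.png

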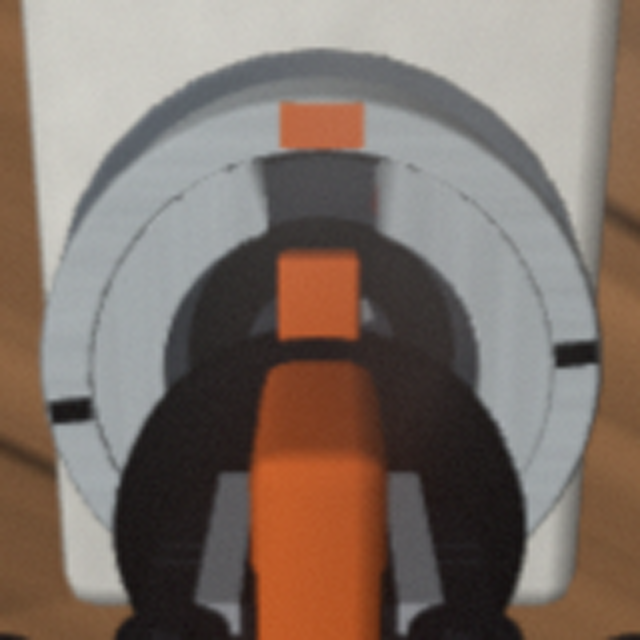

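View pics/side5.png

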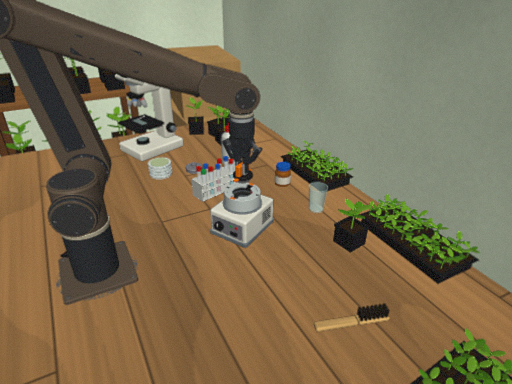

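```bash
python3 - <<'E'
from h import *
go(.4597,-.0122,.165,2.086)
E
```

```text
xyz [ 0.0021 -0.0002  0.0522] dr [-0.001  -0.0001 -0.0023]
```

```bash
python3 -m jog '[{"grip":1,"xyz":[0.0013,-0.0002,0.01],"dr":[0,0,0]},{"grip":1,"xyz":[0.0013,-0.0002,0.022],"dr":[0,0,0]},{"grip":1,"xyz":[0.0013,-0.0002,0.034],"dr":[0,0,0]},{"grip":1,"xyz":[0.0013,-0.0002,0.044],"dr":[0,0,0]},{"grip":1,"xyz":[0.0013,-0.0002,0.049],"dr":[0,0,0]},{"grip":1,"xyz":[0.0013,-0.0002,0.052],"dr":[0,0,0]},{"grip":1,"xyz":[0.0013,-0.0002,0.052],"dr":[0,0,0]}]'; python3 - <<'E'
from h import *
s,im=snap('wrist','wr6');print(s['eef_pos'],yaw(s),s['contact_force'],s['wrist_torque'])
cv2.imwrite('pics/z6.png',cv2.resize(im[110:290,170:350,::-1],None,fx=4,fy=4*.83,interpolation=cv2.INTER_CUBIC))
for i in range(4):
    s,im=snap('side','side6');print(s['eef_pos'],s['contact_force'])
cv2.imwrite('pics/z6s.png',cv2.resize(im[130:260,190:320,::-1],None,fx=4,fy=4,interpolation=cv2.INTER_CUBIC))
E
```

```text
time: 7.17
eef_pos: [0.4595, -0.0118, 0.1646]
tcp_rot: [0.504, 0.864, -0.0, -0.001]
contact_force: [-0.1, 0.7, -2.5]
opening: 0.173
[ 0.4594693  -0.01184644  0.16464661] 2.084875355754136 [-0.07692195  0.68709727 -2.52532702] [ 0.01415173 -0.00504372 -0.06661149]
[ 0.45995774 -0.01190504  0.16550792] [-0.24011037  0.38410038 -0.96050458]
[ 0.46031241 -0.01198588  0.16610569] [-0.67551874  0.76827708 -2.70971276]
[ 0.46050503 -0.01200841  0.16643229] [-0.05099194 -0.01130924 -1.64015935]
[ 0.46057635 -0.01200735  0.16659595] [-0.11155872  0.01773072 -2.97027114]
```

View pics/z6.png

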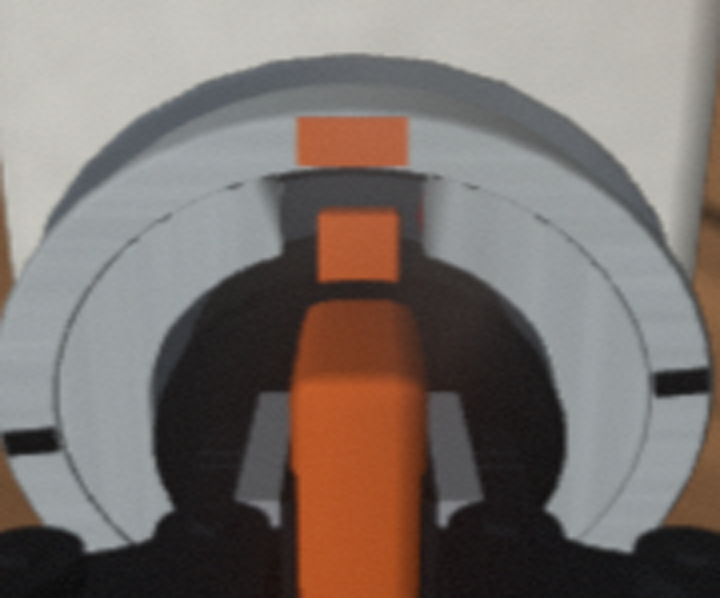

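View pics/z6s.png

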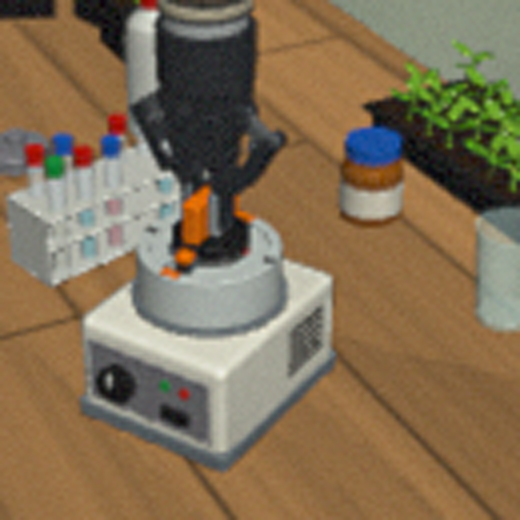

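Both ears are over the slots. Now press down.

```bash
python3 -m jog '[{"grip":1,"xyz":[0,0,0.004],"dr":[0,0,0]},{"grip":1,"xyz":[0,0,0.008],"dr":[0,0,0]},{"grip":1,"xyz":[0,0,0.012],"dr":[0,0,0]},{"grip":1,"xyz":[0,0,0.016],"dr":[0,0,0]},{"grip":1,"xyz":[0,0,0.02],"dr":[0,0,0]},{"grip":1,"xyz":[0,0,0.02],"dr":[0,0,0]},{"grip":1,"xyz":[0,0,0.02],"dr":[0,0,0]},{"grip":1,"xyz":[0,0,0.02],"dr":[0,0,0]},{"grip":1,"xyz":[0,0,0.02],"dr":[0,0,0]}]'; python3 - <<'E'
from h import *
s,im=snap('wrist','wr7');print(s['eef_pos'],yaw(s),s['contact_force'],s['wrist_torque'])
cv2.imwrite('pics/z7.png',cv2.resize(im[110:290,170:350,::-1],None,fx=4,fy=4*.83,interpolation=cv2.INTER_CUBIC))
s=ctrl.get_state();print(s['eef_pos'])
E
```

```text
time: 8.17
eef_pos: [0.4606, -0.0125, 0.1467]
tcp_rot: [0.504, 0.864, -0.0, 0.001]
contact_force: [-3.4, -2.1, 5.2]
opening: 0.169
[ 0.46055913 -0.01248436  0.14669919] 2.0854175985279246 [-3.35086801 -2.0746292   5.23772263] [-0.57062159  0.4089609   0.06702098]
[ 0.46054311 -0.01248398  0.14664506]
```

View pics/z7.png

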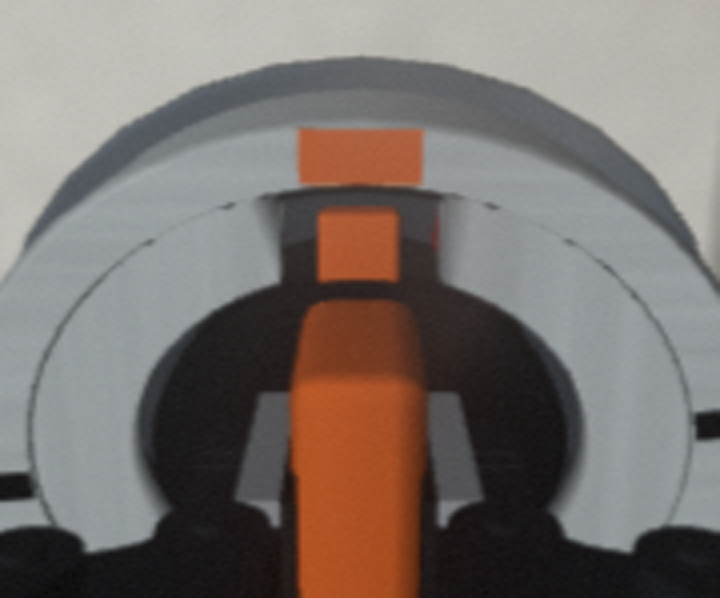

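The net spring force is about 7.7 N, so seal travel is around 14 mm and the ears are below the lip. I'll turn clockwise (+tool z), starting partway.

```bash
python3 -m jog '[{"grip":1,"xyz":[0,-0.0005,0],"dr":[0,0,0.05]},{"grip":1,"xyz":[0,-0.0005,0],"dr":[0,0,0.1]},{"grip":1,"xyz":[0,-0.0005,0],"dr":[0,0,0.16]},{"grip":1,"xyz":[0,-0.0005,0],"dr":[0,0,0.23]},{"grip":1,"xyz":[0,-0.0005,0],"dr":[0,0,0.3]},{"grip":1,"xyz":[0,-0.0005,0],"dr":[0,0,0.37]},{"grip":1,"xyz":[0,-0.0005,0],"dr":[0,0,0.44]},{"grip":1,"xyz":[0,-0.0005,0],"dr":[0,0,0.5]},{"grip":1,"xyz":[0,-0.0005,0],"dr":[0,0,0.5]}]'; python3 - <<'E'
from h import *
s,im=snap('wrist','wr8');print(s['eef_pos'],yaw(s),s['contact_force'],s['wrist_torque'],s['opening'])
E
```

```text
time: 8.97
eef_pos: [0.4601, -0.012, 0.1466]
tcp_rot: [0.702, 0.712, 0.0, 0.001]
contact_force: [-3.1, -0.1, 5.2]
opening: 0.171
[ 0.46013405 -0.01195771  0.14659388] 1.5842979657491967 [-3.06961495 -0.12081062  5.23081426] [-0.18577912  0.35564724  0.22794197] 0.1707953781298109
```

View pics/wr8.png

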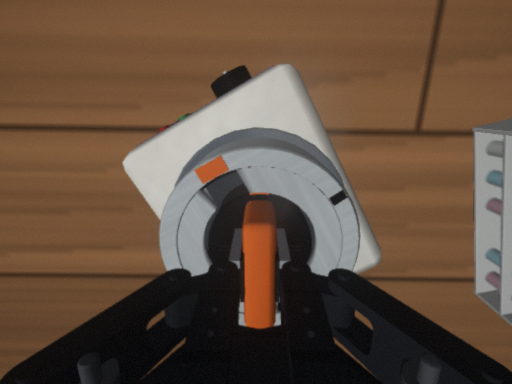

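The ear has gone under the lip, and the torque is 0.23 N m. Continuing to turn.

```bash
python3 -m jog '[{"grip":1,"xyz":[0,0,0],"dr":[0,0,0.07]},{"grip":1,"xyz":[0,0,0],"dr":[0,0,0.15]},{"grip":1,"xyz":[0,0,0],"dr":[0,0,0.23]},{"grip":1,"xyz":[0,0,0],"dr":[0,0,0.31]},{"grip":1,"xyz":[0,0,0],"dr":[0,0,0.39]},{"grip":1,"xyz":[0,0,0],"dr":[0,0,0.47]},{"grip":1,"xyz":[0,0,0],"dr":[0,0,0.55]},{"grip":1,"xyz":[0,0,0],"dr":[0,0,0.63]},{"grip":1,"xyz":[0,0,0],"dr":[0,0,0.71]},{"grip":1,"xyz":[0,0,0],"dr":[0,0,0.79]},{"grip":1,"xyz":[0,0,0],"dr":[0,0,0.85]},{"grip":1,"xyz":[0,0,0],"dr":[0,0,0.9]}]'; python3 - <<'E'
from h import *
s,im=snap('wrist','wr9');print(s['eef_pos'],yaw(s),s['contact_force'],s['wrist_torque'],s['opening'])
s=ctrl.get_state();print(s['eef_pos'],yaw(s),s['wrist_torque'])
E
```

```text
time: 10.02
eef_pos: [0.4603, -0.0111, 0.1465]
tcp_rot: [0.942, 0.335, 0.001, -0.001]
contact_force: [-0.4, 2.8, 5.0]
opening: 0.171
[ 0.46034971 -0.01112759  0.1465303 ] 0.6841422988558168 [-0.36161072  2.81533397  5.00082267] [0.38379292 0.12518637 0.50339248] 0.17082757427631742
[ 0.46025578 -0.01116435  0.14650737] 0.6824011318199114 [0.30380899 0.18312308 0.28029817]
```

View pics/wr9.png

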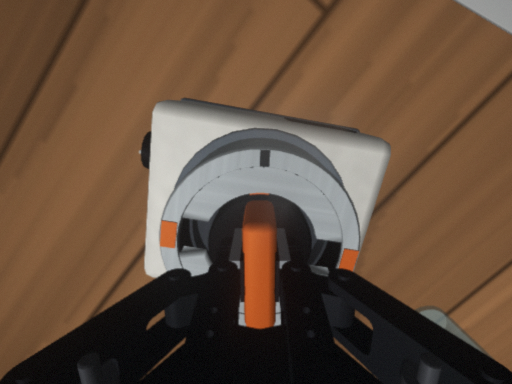

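The black stop mark at (265,158) is almost in line with the ear at (259,193). One small final press against the stop.

```bash
python3 -m jog '[{"grip":1,"xyz":[0,0,0],"dr":[0,0,0.02]},{"grip":1,"xyz":[0,0,0],"dr":[0,0,0.04]},{"grip":1,"xyz":[0,0,0],"dr":[0,0,0.055]},{"grip":1,"xyz":[0,0,0],"dr":[0,0,0.055]},{"grip":1,"xyz":[0,0,0],"dr":[0,0,0.055]},{"grip":1,"xyz":[0,0,0],"dr":[0,0,0.055]},{"grip":1,"xyz":[0,0,0],"dr":[0,0,0.055]},{"grip":1,"xyz":[0,0,0],"dr":[0,0,0.055]}]'; python3 - <<'E'
from h import *
s,im=snap('wrist','wr10');print(s['eef_pos'],yaw(s),s['contact_force'],s['wrist_torque'],s['opening'])
im=im[:,:,::-1]
C=cam('wrist',s)
cv2.imwrite('pics/z10.png',cv2.resize(im[130:340,150:370],None,fx=3.4,fy=2.8,interpolation=cv2.INTER_CUBIC))
t,tm=snap('top','top10');a=cv2.imread('pics/top0.png');
s=ctrl.get_state();print(s['eef_pos'],yaw(s),s['contact_force'],s['wrist_torque'],np.abs(s['dq']).max())
E
```

```text
time: 10.73
eef_pos: [0.4603, -0.0111, 0.1465]
tcp_rot: [0.951, 0.311, 0.001, -0.001]
contact_force: [0.0, 3.6, 5.3]
opening: 0.169
[ 0.4603187  -0.011132    0.14652746] 0.6317180472013924 [0.0160921  3.56030476 5.25007116] [0.33185622 0.14247642 0.34761771] 0.16927845798219285
[ 0.46032232 -0.01111539  0.14653906] 0.6317638536669271 [-1.33242157  4.45623869  6.13015304] [0.4066625  0.14050304 0.36631262] 0.0024914989038996404
```

View pics/z10.png

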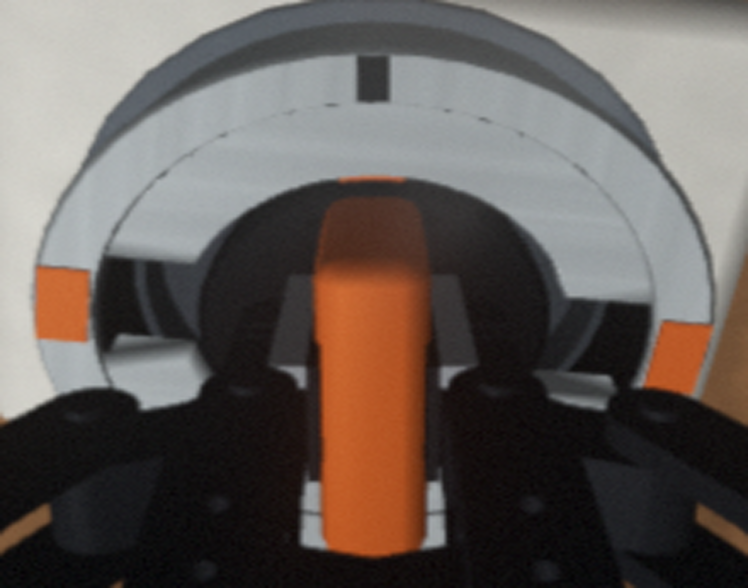

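View pics/top10.png

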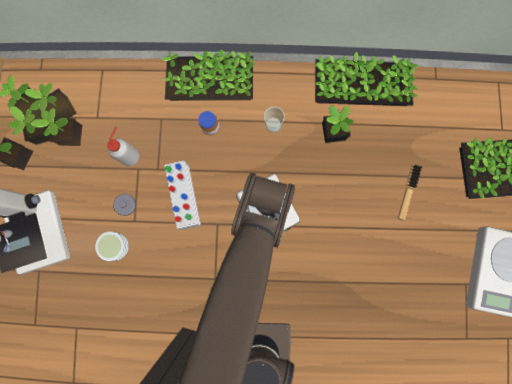

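```bash
python3 - <<'E'
from h import *
print(ctrl.sign_off())
s=ctrl.get_state();print(s['time'],s['eef_pos'],yaw(s),s['contact_force'],s['wrist_torque'],s['opening'])
E
```

```text
the job is handed in; nothing more can be done
None
the job is handed in; nothing more can be done
```

I handed the job in at about 10.8 s with the lid in the mill, turned to the stop and still gripped at 120 N. The hand-in gives no verdict and no readings, so these are my last checks before it:

- **Turn:** The tool had turned 1.45 rad clockwise from the slots. The ear lined up with the collar's black stop mark in the wrist picture. That puts the run ring at about 1.3 rad, against the stop. Wrist torque was about 0.35 N m.
- **Depth:** The lid's underside was at about 118–119 mm, so the ears are below the lip. Net spring force when I pressed it down was about 7.7 N, which fits a seal travel of about 14 mm.
- **Centring:** The lid axis was within about 1 mm of the mill axis by measurement. A side force of about 4 N remained on the tool, probably the plug touching the mouth.
- **Upright and still:** I judged the lid upright only from the tool pointing straight down. The largest joint speed was 0.0025 rad/s.
- **Bystanders:** I only compared the first and last top pictures by eye. None had moved. The arm hid only the mill and the spot next to it.

No check failed. TCP readings drifted by 1–2 mm just after moves, so I measured again after they settled.

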